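Draw down the waste hopper's hatch with the hook pole

ROBOT

A 6-joint arm with a two-finger parallel gripper is mounted at the origin on a cart in front of the work surface, level with it; the furniture and walls round the work are solid. World frame = base frame: x ahead of the robot, y to its left, z up, the work surface at z = 0. Lengths are in mm, angles in rad, forces in N, time in s.
With the tool pointing down it reaches from about 275 to 750 mm from the base axis. Payload 10.2 kg.
Tool frame: the origin (TCP) lies midway between the tips of the shut fingers; the grasp point (between the pads) lies 19 mm behind it (bot.tcp_to_grasp is the distance from the TCP to the grasp point, in mm); z points along the fingers, y is the line along which they close (so a half turn about z gives the same grasp; the last joint's range is limited). The gripper opens to 88 mm and grips with 3 to 60 N. Pads are 18 mm wide; open, the fingers measure 123 mm over their backs; the gripper's body (75 mm by 187 mm) begins 45 mm behind the grasp point.
Start: joints at [-1.395, 0.313, 1.498, -0, 1.331, -0.223], TCP at [203.852, -483.813, 238.72] pointing down, gripper open.
Joint ranges: [-2.94, 2.94], [-0.97, 2.17], [0.19, 2.56], [-1.23, 4.37], [0.02, 3.11], [-2.88, 2.88]. Speed limits (rad/s): [2.39, 2.39, 3.01, 3.14, 3.14, 3.14].

INTERFACE

Orientations are given as a unit quaternion [w, x, y, z].
In Python, from bench import bot gives the robot as it stands.
- The arm moves only by the tool arm_command, never from a script. Its arguments are lists of equal length, an entry for each row: "linear": the shift along the tool's x, y, z in units of 25 mm (1.0 is 25 mm), a list of three; "delta_rot": the turn, a rotation vector about the tool's x, y, z in units of 5 degrees (1.0 is 5 degrees), a list of three; "hand": the opening, from -1 (shut) to 1 (fully open). A call has exactly 10 rows; each row shifts and turns the commanded pose from where the row before left it, along the tool's axes as they then stand; what a row does not reach is not made up. A row lasts 1/8 s, in which the tool goes at most 62.5 mm and 10.7 degrees, less where a joint would pass 70% of its speed; a pose out of reach is approached as far as the arm can. A call with a number of a shift or a turn outside -1 to 1 is refused whole. A call with a gripper value outside its range is refused whole. The fingers move at their own pace and stop on an object; "force" is the grip in N (left out, the last holds). Time passes only in rows, so rows that do not move let the fingers close, or fill a call up. It gives the time, the measured TCP pose, the force and the opening at its end, in the units of the state.
- bot.read_state(): the state, without advancing time (a new reading comes with each control period).
- bot.get_image(name): name is "side" or "top" or "wrist"; returns the picture (384x512x3 uint8, red, green, blue); there is no depth.
- bot.camera_model(name): a dict with "intrinsics" (3x3 intrinsics, pixels), "rvec" (rotation vector, rad) and "tvec" (3), from world to camera coordinates, as OpenCV has them. Camera axes: x right, y down, z forward; pixel columns grow to the right and rows downward; lengths in mm; the calibration is good to about 2 mm. The wrist camera is an equidistant fisheye: a pixel r from the principal point sees the ray r / f radians off the axis. A picture is of the moment at which its call begins: read the wrist's pose just before it. camera_model takes no time and is no camera call; for the wrist camera it gives the pose at the moment of the call.
- bot.sign_off(): hands the job in, once; it reports no verdict.
The state is a dict: "time": time; "qpos": joint angles; "qd": joint speeds; "effort": joint torques, N m; "tcp_pos": TCP position; "ee_rot": TCP orientation; "ft_force": force on the tool from outside, world axes, zero at the start; "wrist_torque": the same for the moment, N m; "gripper_width": finger opening in mm.
Only numpy, scipy, OpenCV 4.12 (cv2) and the standard library are available. Lean on these libraries where they do the work, as an engineer would, in place of code of your own. Each camera call takes 0.05 s, during which the arm holds its last target. There are 200 camera calls.

TASK

The contaminated-waste hopper and its yellow tilt-out hatch must not be touched by the gripper or arm: take the hook pole from its rest, drop its hook into the steel pull eye near the top of the hatch and draw the hatch down until it is fully open against its stop, pulling steadily and never with more than 22 N on the eye. Then unhook without pushing the hatch back up and lay the pole back in both forks of its rest as you found it, hook hanging down. Leave the bottle, the cup and the dish where they stand.

Things in the scene. Friction and masses are not known exactly. Their poses are not given: they have to be found in the camera images.
- hopper: Slim white cabinet 80 deep (x) x 220 wide (y) x 280 high, fixed on the bench, turned by up to 0.15 rad. Origin: centre of its underside; its own -x axis is the front's outward normal (toward the robot). The yellow hatch, 192 wide and 174 high, fills the upper front between the side walls.
- hatch (a joint): Opening angle of the yellow hatch, rad: 0 upright and shut (it may start slightly ajar), 0.42 fully open on its stop, top leaning out to the robot. Hinged along its lower edge. Its hinge is stiff and counterweighted: it stays where it is left, and at the eye it takes some 11 to 17 N all the way, differing from day to day and with how the hook follows the ring.
- hatch_hinge (a point): Middle of the hatch's hinge line (which runs along the hopper's y), 34 mm ahead of the hopper's origin (along its own -x), 90 mm above the bench.
- eye_ring (a point): Centre of the pull eye's ring: 30 mm inner, 44 mm outer diameter, 7 mm round steel, lying flat, hole upward (front edge tilted 0.2 rad up when shut). With the hatch at 0 it is 44 mm ahead (hopper's -x) of the hinge and 150 mm above it, 240 mm over the bench; it swings with the hatch about the hinge. Axes: z up along the hatch, -x the hatch's outward normal.
- pole: Short hook pole, 222 long, 120 g, lying level in the rest. Origin on the axis of the shaft (10 mm diameter) in the middle of the blue grip; its own +x runs along the shaft to the hook, z up. Blue grip: 50 long, 14 wide (y), from 18 below to 14 above the axis. The shaft's tail ends 108 mm behind the origin.
- hook_tip (a point): Lower end of the hook, a plain 8 mm pin that turns down square from the shaft's front end; in the pole's frame at 109 mm along x and 35 mm below the shaft's axis.
- rest: Grey base plate 180 x 75 x 12 fixed on the bench with two posts 60 mm before and behind its origin (along its own x), each with a V fork open upward, 36 mm wide at the mouth. Origin: centre of the underside. The pole lies in both forks, along the rest's +x, hook ahead.
- rest_seat (a point): Where the pole's origin lies in the rest: 105 mm above the bench over the rest's origin.
- bottle: Small brown bottle, 34 diameter, 117 high, origin under its centre. Bystander.
- cup: Specimen cup with red lid, 65 diameter, 67 high, origin under its centre. Bystander.
- dish: Closed petri dish with red filling, 84 diameter, 15 high, origin under its centre. Bystander.
- eye (a joint): How far the eye is drawn out of the hatch, m, 0 to 0.010. It sits on a spring rod that gives along the hatch's outward normal, about 4.5 N per mm, so the hatch lags behind the hook by what the resistance asks; slackened, it goes back in. The pin rubs in the ring: a hook that does not sink along with the ring holds the hatch up and the pull grows.
Things that resemble listed ones, but are neither listed nor needed, are in the scene too. Several things have the shape of the rest; the one meant has the colours described above.

How it is judged:
By the outcome, as a careful person would: the job done as asked, in the order asked, and still so for the second after the job is handed in, with the robot touching nothing.
It also fails if it takes over 72 s, if anything falls off the work surface, if the arm or the gripper's body presses on something with over 40 N, if the wrist force passes 120 N, or if a joint passes its speed limit or range.

## Working session

There is one attempt and no reset: what is moved stays moved. The work goes in short steps, Python scripts to look and compute and a tool call to move; the robot and the scene stay as the last step left them, time stands still between calls to the robot, and variables do not carry over. Pictures are saved under pics/ and viewed, on a budget of 10 in all, crops included, one or two more only if the job needs it, and the job is handed in when it is done.

Besides the shell and the picture viewer there is one more tool, called after "Emit:" as name(argument=value, ...) on one line, values as JSON. arm_command: Moves the arm, as the interface text tells. Shifts and turns lie within -1 to 1; 1 stands for 25 mm of shift or 5 degrees of turn. Its arguments: {"type":"object","properties":{"linear":{"type":"array","items":{"type":"array","items":{"type":"number","minimum":-1,"maximum":1}}},"delta_rot":{"type":"array","items":{"type":"array","items":{"type":"number","minimum":-1,"maximum":1}}},"hand":{"type":"array","items":{"type":"number"}},"force":{"type":"number"}},"required":["linear","delta_rot","hand"]}

```bash
ls; mkdir -p pics; python3 - <<'E'
from bench import bot
import cv2
s=bot.read_state();print(s)
for n in("top","side"):
    im=bot.get_image(n);cv2.imwrite(f"pics/{n}0.png",cv2.resize(im[:,:,::-1],(800,600),interpolation=cv2.INTER_CUBIC))
    print(n,bot.camera_model(n))
E
```

```text
pics
{'time': 0.0, 'qpos': array([-1.39539572e+00,  3.13415432e-01,  1.49843439e+00, -2.72213444e-05,
        1.33100691e+00, -2.23377304e-01]), 'qd': array([-0.00115374, -0.0002712 , -0.00015022, -0.00028579, -0.00038644,
        0.00013711]), 'effort': array([-6.68259891e-04, -4.02210510e+01, -2.52270663e+01,  6.94283447e-02,
        3.52768810e-02, -1.10712922e-04]), 'tcp_pos': array([ 203.80219168, -483.55580651,  238.17977623]), 'ee_rot': array([-6.32171782e-04,  9.80186953e-01,  1.98073565e-01,  1.94466478e-06]), 'ft_force': array([ 0.18907594,  1.02890799, -0.24921348]), 'wrist_torque': array([-0.00737796, -0.01029357,  0.01526989]), 'gripper_width': 88.09837745116556}
top {'intrinsics': array([[360.55598416,   0.        , 256.85571388],
       [  0.        , 360.55598416, 192.64629677],
       [  0.        ,   0.        ,   1.        ]]), 'rvec': array([ 2.12674093, -2.14947951,  0.20588348]), 'tvec': array([-191.8723213 ,  596.20281106, 1375.09854529])}
side {'intrinsics': array([[473.31451288,   0.        , 251.46359649],
       [  0.        , 473.31451288, 196.8951813 ],
       [  0.        ,   0.        ,   1.        ]]), 'rvec': array([-0.00520395,  2.81876935, -1.38480606]), 'tvec': array([ 568.35763219,  268.90401315, 1918.47679928])}
```

View pics/top0.png

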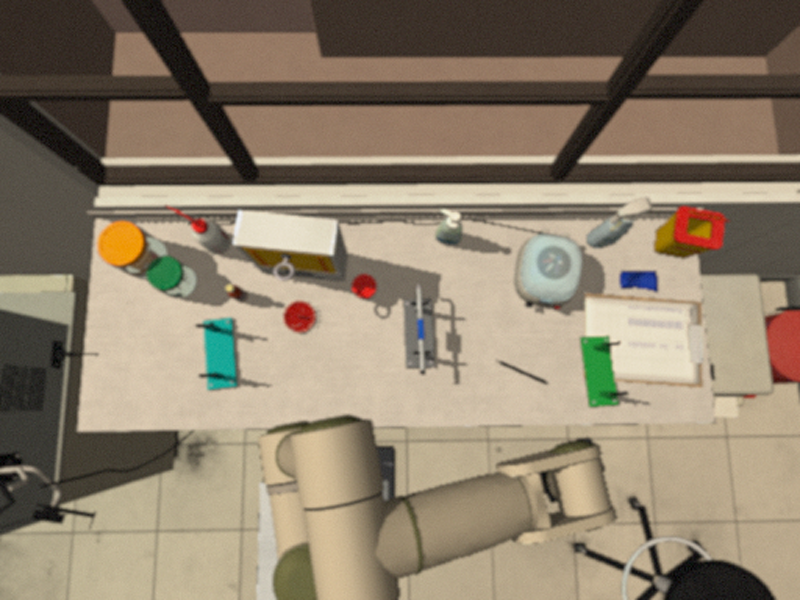

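View pics/side0.png

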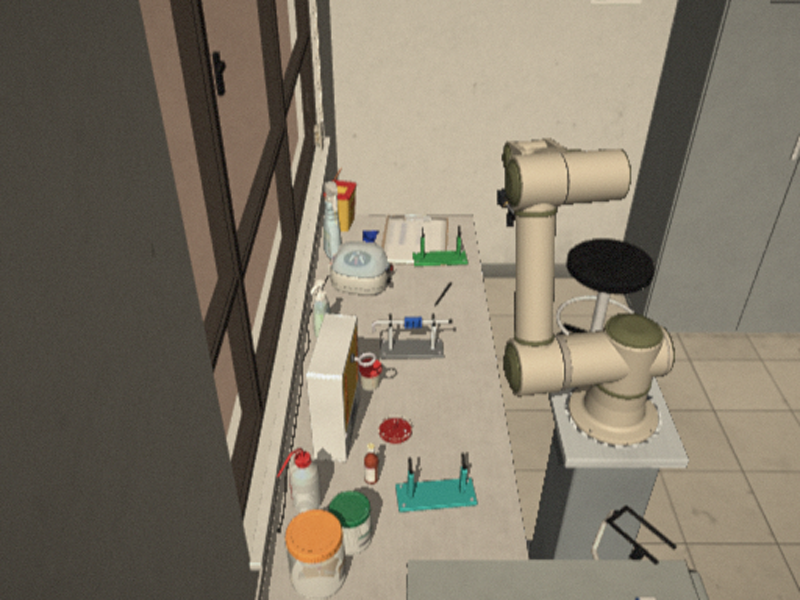

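The top view shows the rest and pole at about (421,330), the hopper at (288,240) with its ring at (284,268), the cup at (363,286), the dish at (299,317) and the bottle at (233,292). I'll enlarge it for exact pixel positions.

```bash
cat > h.py <<'E'
import numpy as np, cv2
from scipy.spatial.transform import Rotation as R
from bench import bot
def ray(name,uv,m=None):
    m=m or bot.camera_model(name);K=m["intrinsics"];Rc=cv2.Rodrigues(m["rvec"])[0]
    d=np.array([(uv[0]-K[0,2])/K[0,0],(uv[1]-K[1,2])/K[1,1],1.])
    if name=="wrist":
        r=np.hypot(d[0],d[1]);d=np.array([*(d[:2]/max(r,1e-9)*np.sin(r)),np.cos(r)])
    return -Rc.T@m["tvec"].ravel(),Rc.T@d
def at_z(name,uv,z,m=None):
    c,d=ray(name,uv,m);return c+d*(z-c[2])/d[2]
def proj(name,P,m=None):
    m=m or bot.camera_model(name);K=m["intrinsics"]
    p=cv2.Rodrigues(m["rvec"])[0]@np.asarray(P,float)+m["tvec"].ravel()
    if name=="wrist":
        r=np.hypot(p[0],p[1]);t=np.arctan2(r,p[2]);q=p[:2]/r*t
    else:q=p[:2]/p[2]
    return q*K[0,0]+K[:2,2]
def pose():
    s=bot.read_state();w=s["ee_rot"];return s,R.from_quat([*w[1:],w[0]])
E
python3 - <<'E'
from h import *
im=bot.get_image("top")[:,:,::-1]
c=im[128:242,140:292]  # 152x114
cv2.imwrite("pics/topc.png",cv2.resize(c,None,fx=5.2632,fy=5.2632,interpolation=cv2.INTER_CUBIC))
E
```

```text
(no output)
```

View pics/topc.png

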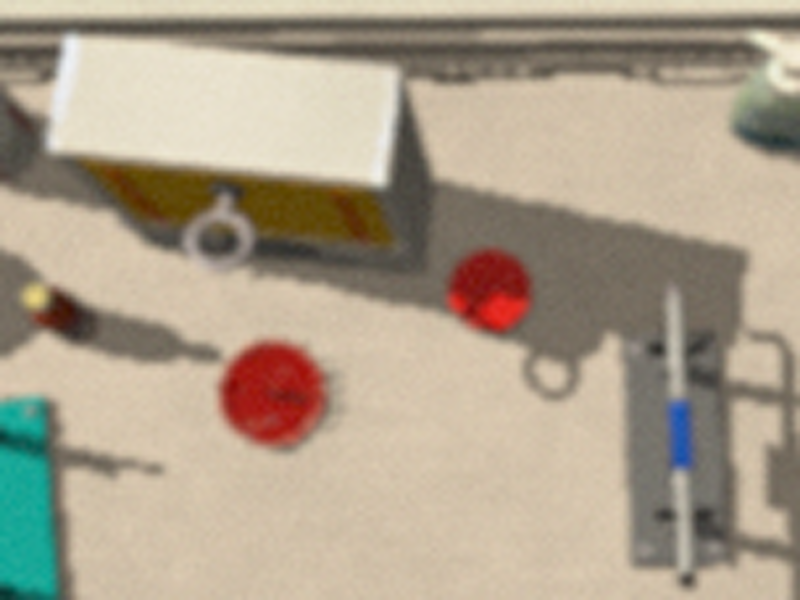

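Pixels in the crop: ring centre (219,237); hopper top corners (68,35), (403,68), (386,187), (48,150); pole front (674,290), grip (680,435), tail (686,580); cup (490,291), dish (273,394), bottle cap (37,298).

```bash
python3 - <<'E'
from h import *
np.set_printoptions(precision=1,suppress=True)
f=lambda u,v,z:at_z("top",((u+.5)/5.2632+140-.5,(v+.5)/5.2632+128-.5),z)
C=[f(*p,280) for p in((68,35),(403,68),(386,187),(48,150))]
print(np.array(C));c=np.mean(C,0);print("hop",c)
e=(C[1]-C[0])+(C[2]-C[3]);print("yaw",np.arctan2(-e[0],e[1]) if 0 else np.arctan2(e[0],-e[1]))
print("sizes",[np.linalg.norm(C[i]-C[(i+1)%4]) for i in range(4)])
print("ring",f(219,237,240),f(219,237,233))
a,g,t=f(674,290,105),f(680,435,117),f(686,580,105);print("pole",a,g,t,np.linalg.norm(a-t),np.arctan2(*(a-t)[1::-1]))
print("cup",f(490,291,67),"dish",f(273,394,15),"bottle",f(37,298,117))
E
```

```text
[[759.5 159.1 280. ]
 [735.8 -57.5 280. ]
 [656.6 -47.3 280. ]
 [682.6 168.9 280. ]]
hop [708.6  55.8 280. ]
yaw -0.11449070925607696
sizes [np.float64(217.8805604606462), np.float64(79.92992728225097), np.float64(217.7133461285084), np.float64(77.50763905407669)]
ring [634.1  66.2 240. ] [635.7  67.6 233. ]
pole [ 623.5 -239.2  105. ] [ 515.5 -241.   117. ] [ 413.3 -244.1  105. ] 210.292761433047 0.02327382901020347
cup [ 631.7 -103.2   67. ] dish [563.1  65.8  15. ] bottle [619.2 219.4 117. ]
```

Emit:
arm_command(linear=[[0,0,0],[0,0,0],[0,0,0],[0,0,0],[0,0,0],[1,-0.7,0],[1,-0.7,0],[1,-0.7,0],[1,-0.7,0],[1,-0.7,0]], delta_rot=[[0,0,0.86],[0,0,0.86],[0,0,0.86],[0,0,0.86],[0,0,0.86],[0,0,0],[0,0,0],[0,0,0],[0,0,0],[0,0,0]], hand=[1,1,1,1,1,1,1,1,1,1])

```text
time: 1.4
tcp_pos: [327.5, -392.6, 238.5]
ee_rot: [-0.0, 1.0, 0.012, -0.0]
ft_force: [-0.3, -0.0, 0.7]
gripper_width: 87.9
```

Emit:
arm_command(linear=[[1,-0.8,0.2],[1,-0.8,0.4],[1,-0.8,0.4],[1,-0.8,0.4],[1,-0.8,0.4],[1,-0.8,0.4],[1,-0.8,0.4],[0.7,-0.3,0.3],[0,0,0],[0,0,0]], delta_rot=[[0,0,0],[0,0,0],[0,0,0],[0,0,0],[0,0,0],[0,0,0],[0,0,0],[0,0,0],[0,0,0],[0,0,0]], hand=[1,1,1,1,1,1,1,1,1,1])

```text
time: 2.65
tcp_pos: [515.3, -242.1, 166.5]
ee_rot: [0.0, 1.0, 0.011, 0.0]
ft_force: [-0.3, -0.2, 0.2]
gripper_width: 88.1
```

```bash
python3 - <<'E'
from h import *
s,r=pose();m=bot.camera_model("wrist");im=bot.get_image("wrist")[:,:,::-1]
print(s["tcp_pos"],r.as_rotvec(),r.as_matrix()[:,0],m)
cv2.imwrite("pics/w1.png",cv2.resize(im,(800,600),interpolation=cv2.INTER_CUBIC))
for n,P in dict(orig=(515.5,-242,105),front=(628,-239,105),tail=(407.5,-244,105),ring=(634,66,240)).items(): print(n,proj("wrist",P,m)*1.5625)
E
```

```text
[ 515.29432237 -242.1339578   166.46687255] [3.14109162e+00 3.59831508e-02 2.99497404e-05] [9.99737572e-01 2.29082353e-02 1.56886784e-05] {'intrinsics': array([[297.31863964,   0.        , 249.50871553],
       [  0.        , 297.31863964, 195.65951633],
       [  0.        ,   0.        ,   1.        ]]), 'rvec': array([-2.06582903,  2.01919979,  0.33291227]), 'tvec': array([-254.38407934,  461.01967481,  486.78729539])}
orig [388.59109676 330.53085077]
front [387.48304843  88.54758557]
tail [388.02452561 499.15902002]
ring [-244.89480614  173.9317339 ]
```

View pics/w1.png

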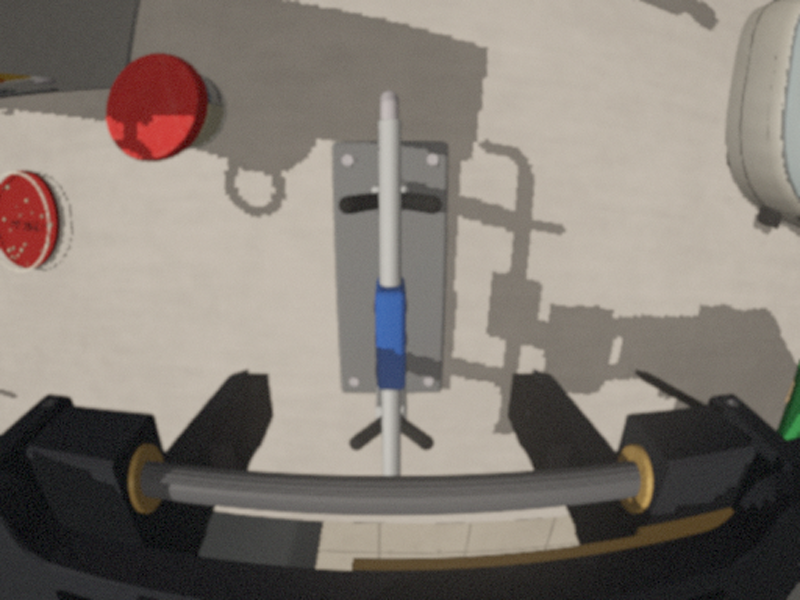

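The wrist view agrees with the estimate: grip from (391,282) to (391,388), shaft front at (389,92), pole straight along the tool's x. I'll go down and grip.

```bash
python3 - <<'E'
from h import *
for uv,z in(((391,282),119),((391,388),119),((389,92),105),((391,470),110),((345,204),105),((436,204),105)): print(uv,at_z("wrist",np.array(uv)/1.5625,z))
E
```

```text
(391, 282) [ 543.67785764 -242.53967635  119.        ]
(391, 388) [ 491.59159917 -243.76139087  119.        ]
(389, 92) [ 626.43382629 -239.80921998  105.        ]
(391, 470) [ 434.25077494 -245.14671539  110.        ]
(345, 204) [ 575.73228831 -221.21723177  105.        ]
(436, 204) [ 576.65864932 -261.99811722  105.        ]
```

Emit:
arm_command(linear=[[0,0,0.7],[0,0,0.7],[0,0,0.7],[0,0,0.7],[0,0,0.6],[0,0,0],[0,0,0],[0,0,0],[0,0,0],[0,0,0]], delta_rot=[[0,0,0],[0,0,0],[0,0,0],[0,0,0],[0,0,0],[0,0,0],[0,0,0],[0,0,0],[0,0,0],[0,0,0]], hand=[1,1,1,1,1,1,-1,-1,-1,-1], force=50)

```text
time: 3.95
tcp_pos: [515.8, -241.4, 81.4]
ee_rot: [0.0, 1.0, 0.012, 0.0]
ft_force: [-0.5, 0.2, -0.3]
gripper_width: 50.3
```

Emit:
arm_command(linear=[[0,0,0],[0,0,0],[0,0,0],[0,0,0],[0,0,0],[0,0,0],[0,0,0],[0,0,0],[0,0,0],[0,0,-0.3]], delta_rot=[[0,0,0],[0,0,0],[0,0,0],[0,0,0],[0,0,0],[0,0,0],[0,0,0],[0,0,0],[0,0,0],[0,0,0]], hand=[-1,-1,-1,-1,-1,-1,-1,-1,-1,-1], force=60)

```text
time: 5.2
tcp_pos: [515.2, -240.7, 88.2]
ee_rot: [-0.001, 1.0, 0.012, -0.001]
ft_force: [-0.4, -0.3, -0.5]
gripper_width: 13.6
```

Emit:
arm_command(linear=[[0,0,-0.9],[0,0,-0.9],[0,0,-0.9],[0,0,-0.9],[0,0,-0.9],[0,0,-0.9],[0,0,-0.9],[0,0,-0.9],[0,0,0],[0,0,0]], delta_rot=[[0,0,0],[0,0,0],[0,0,0],[0,0,0],[0,0,0],[0,0,0],[0,0,0],[0,0,0],[0,0,0.8],[0,0,0.8]], hand=[-1,-1,-1,-1,-1,-1,-1,-1,-1,-1])

```text
time: 6.45
tcp_pos: [515.5, -240.7, 268.9]
ee_rot: [-0.001, 0.998, -0.059, -0.0]
ft_force: [-0.0, -0.4, -1.8]
gripper_width: 13.3
```

Emit:
arm_command(linear=[[-0.4,-1,0],[-0.4,-1,0],[-0.4,-1,0],[-0.4,-1,0],[-0.4,-1,0],[-0.4,-1,0],[-0.3,-1,0],[0,-1,0],[0,-1,0],[0,-1,0]], delta_rot=[[0,0,0],[0,0,0],[0,0,0],[0,0,0],[0,0,0],[0,0,0],[0,0,0],[0,0,0],[0,0,0],[0,0,0]], hand=[-1,-1,-1,-1,-1,-1,-1,-1,-1,-1])

```text
time: 7.7
tcp_pos: [477.2, 16.0, 268.8]
ee_rot: [-0.0, 0.998, -0.058, -0.001]
ft_force: [-0.6, 0.1, -1.8]
gripper_width: 13.5
```

Emit:
arm_command(linear=[[0,-1,0],[0,-1,0],[0,-0.8,0],[0,0,0],[0,0,0],[0,0,0],[0,0,0],[0,0,0],[0,0,0],[0,0,0]], delta_rot=[[0,0,0],[0,0,0],[0,0,0],[0,0,0],[0,0,0],[0,0,0],[0,0,0],[0,0,0],[0,0,0],[0,0,0]], hand=[-1,-1,-1,-1,-1,-1,-1,-1,-1,-1])

```text
time: 8.95
tcp_pos: [485.7, 84.2, 268.7]
ee_rot: [-0.0, 0.998, -0.058, -0.0]
ft_force: [0.5, 0.4, -2.3]
gripper_width: 13.3
```

```bash
python3 - <<'E'
from h import *
s,r=pose();m=bot.camera_model("wrist");im=bot.get_image("wrist")[:,:,::-1]
print(s["tcp_pos"],r.as_matrix()[:,0],s["ft_force"])
H=s["tcp_pos"]+r.apply([110,0,12]);E=s["tcp_pos"]+r.apply([114,0,-23])
for n,P in dict(tip=H,end=E,ring=(634,66,240)).items(): print(n,P,proj("wrist",P,m))
t=bot.get_image("top")[:,:,::-1]
cv2.imwrite("pics/t2.png",t)
A=cv2.resize(im[:230,110:410],(780,598),interpolation=cv2.INTER_CUBIC) # x2.6
cv2.imwrite("pics/w2.png",A)
E
```

```text
[485.74850561  84.2338038  268.71759499] [ 9.93264729e-01 -1.15867071e-01 -9.21147593e-06] [ 0.48317933  0.37141614 -2.25062685]
tip [595.00756022  71.48881787 256.71658174] [248.52576205  49.0446662 ]
end [598.98081038  71.02420654 291.71654487] [248.23780845  26.2826959 ]
ring (634, 66, 240) [250.24803314  -8.61190137]
```

View pics/w2.png

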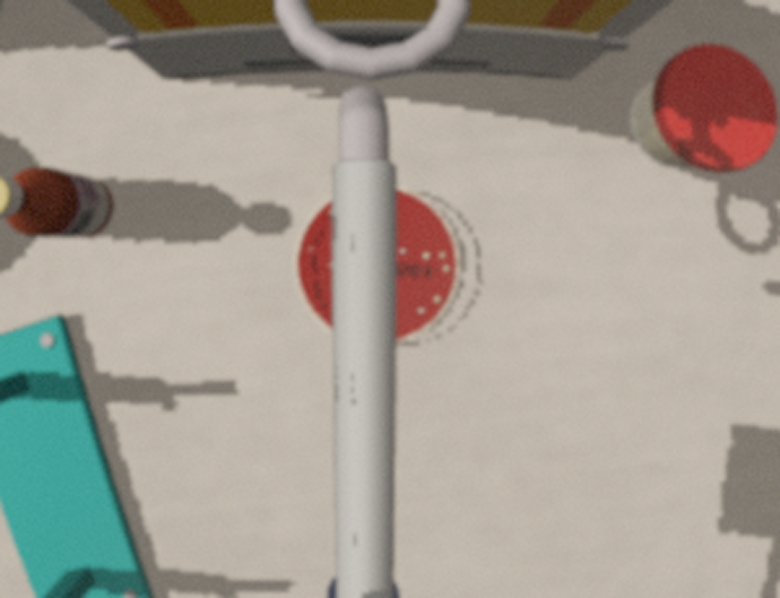

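```bash
python3 - <<'E'
from h import *
s,r=pose();m=bot.camera_model("wrist")
g=lambda u,v,z:r.inv().apply(at_z("wrist",(u/2.6+110-.3,v/2.6-.3),z,m)-s["tcp_pos"])
print("shaft end z axis",g(362,87,291.7),g(362,87,294)); print("ring front outer",g(372,74,244)); print("ring side L/R",g(276,10,241),g(468,10,241))
print(r.inv().apply(np.array([634,66,240])-s["tcp_pos"]))
E
```

```text
shaft end z axis [110.99651272   0.28010379 -23.00704584] [110.48365414   0.28487977 -25.30701909]
ring front outer [124.66955684   2.33952575  24.69223879]
ring side L/R [141.48113267 -18.92429051  27.69138212] [141.6920184   23.74620199  27.6913299 ]
[149.37841346   0.96503415  28.69095084]
```

The wrist crop shows the ring's front rim at (372,74), ring centre about 2 mm to the right of the shaft, whose end is at (362,87). I'll advance 39 mm above the ring.

Emit:
arm_command(linear=[[0.4,0.1,0],[0.4,0,0],[0.4,0,0],[0.36,0,0],[0,0,0],[0,0,0],[0,0,0],[0,0,0],[0,0,0],[0,0,0]], delta_rot=[[0,0,0],[0,0,0],[0,0,0],[0,0,0],[0,0,0],[0,0,0],[0,0,0],[0,0,0],[0,0,0],[0,0,0]], hand=[-1,-1,-1,-1,-1,-1,-1,-1,-1,-1])

```text
time: 10.3
tcp_pos: [524.1, 77.3, 268.7]
ee_rot: [-0.0, 0.998, -0.058, -0.0]
ft_force: [-0.1, 0.2, -0.9]
gripper_width: 13.4
```

```bash
python3 - <<'E'
from h import *
s,r=pose();m=bot.camera_model("wrist");im=bot.get_image("wrist")[:,:,::-1]
print(s["tcp_pos"],s["ft_force"])
a=cv2.resize(im[0:100,190:310],(720,600),interpolation=cv2.INTER_CUBIC)
sd=bot.get_image("side")[:,:,::-1];p=proj("side",(634,66,240)).astype(int);print(p)
b=cv2.resize(sd[p[1]-30:p[1]+30,p[0]-40:p[0]+40],(800,600),interpolation=cv2.INTER_CUBIC)
cv2.imwrite("pics/c3.png",np.hstack([cv2.resize(a,(400,333)),cv2.resize(b,(400,333))]))
print(p)
E
```

```text
[524.1482663   77.27421782 268.73182798] [-0.08772535  0.21148616 -0.89584013]
[233 229]
[233 229]
```

View pics/c3.png

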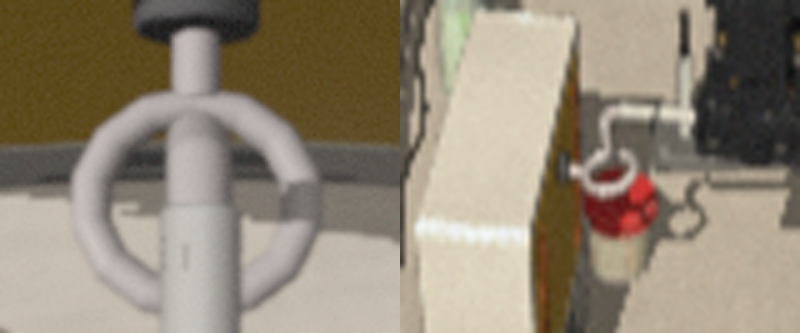

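The wrist crop (left) has the shaft at column 200 over a ring centred at about 197. The side crop (right) has the hook's pin above the ring's middle, so I'll lower it.

Emit:
arm_command(linear=[[0,0,0.15],[0,0,0.15],[0,0,0.15],[0,0,0.15],[0,0,0.15],[0,0,0.15],[0,0,0.15],[0,0,0.05],[0,0,0],[0,0,0]], delta_rot=[[0,0,0],[0,0,0],[0,0,0],[0,0,0],[0,0,0],[0,0,0],[0,0,0],[0,0,0],[0,0,0],[0,0,0]], hand=[-1,-1,-1,-1,-1,-1,-1,-1,-1,-1])

```text
time: 11.65
tcp_pos: [524.3, 77.3, 241.3]
ee_rot: [0.0, 0.998, -0.058, 0.0]
ft_force: [-0.3, -0.2, -0.4]
gripper_width: 13.6
```

```bash
python3 - <<'E'
from h import *
s,r=pose()
F=[bot.read_state()["ft_force"] for _ in range(5)];print(s["tcp_pos"],np.mean(F,0),s["wrist_torque"])
im=bot.get_image("wrist")[:,:,::-1]
a=cv2.resize(im[0:100,190:310],(400,333),interpolation=cv2.INTER_CUBIC)
sd=bot.get_image("side")[:,:,::-1];p=(233,229)
b=cv2.resize(sd[p[1]-30:p[1]+30,p[0]-40:p[0]+40],(400,333),interpolation=cv2.INTER_CUBIC)
cv2.imwrite("pics/c4.png",np.hstack([a,b]))
E
```

```text
[524.25178962  77.26001608 241.33030532] [-0.33032438 -0.15531352 -0.41710962] [ 0.08865043 -0.00746434  0.03138224]
```

View pics/c4.png

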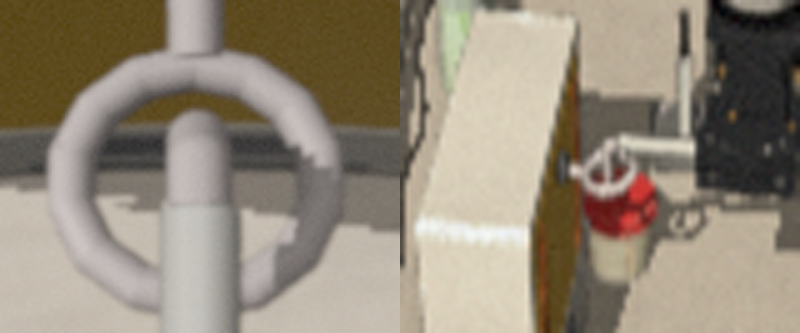

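The pin is inside the ring's hole (wrist: pin at (200,115) within the ring; side view agrees). Now I'll take up the slack.

Emit:
arm_command(linear=[[-0.04,0,0],[-0.04,0,0],[-0.04,0,0],[-0.04,0,0],[-0.04,0,0],[-0.04,0,0],[-0.04,0,0],[-0.04,0,0],[-0.04,0,0],[0,0,0]], delta_rot=[[0,0,0],[0,0,0],[0,0,0],[0,0,0],[0,0,0],[0,0,0],[0,0,0],[0,0,0],[0,0,0],[0,0,0]], hand=[-1,-1,-1,-1,-1,-1,-1,-1,-1,-1])

```text
time: 13.0
tcp_pos: [515.2, 78.3, 241.3]
ee_rot: [-0.0, 0.998, -0.058, 0.0]
ft_force: [0.5, 0.4, -0.5]
gripper_width: 13.1
```

Emit:
arm_command(linear=[[-0.02,0,0],[-0.02,0,0],[-0.02,0,0],[-0.02,0,0],[-0.02,0,0],[-0.02,0,0],[-0.02,0,0],[-0.02,0,0],[0,0,0],[0,0,0]], delta_rot=[[0,0,0],[0,0,0],[0,0,0],[0,0,0],[0,0,0],[0,0,0],[0,0,0],[0,0,0],[0,0,0],[0,0,0]], hand=[-1,-1,-1,-1,-1,-1,-1,-1,-1,-1])

```text
time: 14.25
tcp_pos: [511.4, 78.8, 241.3]
ee_rot: [-0.0, 0.998, -0.058, 0.0]
ft_force: [1.4, -0.5, -2.1]
gripper_width: 13.2
```

Emit:
arm_command(linear=[[-0.02,0,0],[-0.02,0,0],[-0.02,0,0],[-0.02,0,0.0],[-0.02,0,0.01],[-0.02,0,0.01],[0,0,0],[0,0,0],[0,0,0],[0,0,0]], delta_rot=[[0,0,0],[0,0,0],[0,0,0],[0,0,0],[0,0,0],[0,0,0],[0,0,0],[0,0,0],[0,0,0],[0,0,0]], hand=[-1,-1,-1,-1,-1,-1,-1,-1,-1,-1])

```text
time: 15.5
tcp_pos: [509.4, 78.9, 241.1]
ee_rot: [0.0, 0.998, -0.058, 0.002]
ft_force: [9.1, 0.0, -3.0]
gripper_width: 13.4
```

Emit:
arm_command(linear=[[-0.03,0,0.01],[-0.03,0,0.012],[-0.03,0,0.012],[-0.03,0,0.012],[-0.03,0,0.012],[-0.03,0,0.012],[-0.03,0,0.012],[-0.03,0,0.012],[-0.03,0,0.012],[-0.03,0,0.012]], delta_rot=[[0,0,0],[0,0,0],[0,0,0],[0,0,0],[0,0,0],[0,0,0],[0,0,0],[0,0,0],[0,0,0],[0,0,0]], hand=[-1,-1,-1,-1,-1,-1,-1,-1,-1,-1])

```text
time: 16.75
tcp_pos: [502.7, 79.6, 238.4]
ee_rot: [0.0, 0.998, -0.058, 0.003]
ft_force: [13.4, -1.1, -3.2]
gripper_width: 13.4
```

Emit:
arm_command(linear=[[-0.04,0,0.02],[-0.04,0,0.02],[-0.04,0,0.02],[-0.04,0,0.02],[-0.04,0,0.02],[-0.04,0,0.022],[-0.04,0,0.022],[-0.04,0,0.022],[-0.04,0,0.022],[-0.04,0,0.022]], delta_rot=[[0,0,0],[0,0,0],[0,0,0],[0,0,0],[0,0,0],[0,0,0],[0,0,0],[0,0,0],[0,0,0],[0,0,0]], hand=[-1,-1,-1,-1,-1,-1,-1,-1,-1,-1])

```text
time: 18.0
tcp_pos: [492.9, 80.8, 233.3]
ee_rot: [0.0, 0.998, -0.058, 0.003]
ft_force: [14.5, -1.8, -3.2]
gripper_width: 13.4
```

Emit:
arm_command(linear=[[-0.04,0,0.024],[-0.04,0,0.024],[-0.04,0,0.024],[-0.04,0,0.024],[-0.04,0,0.025],[-0.04,0,0.025],[-0.04,0,0.025],[-0.04,0,0.025],[-0.04,0,0.026],[-0.04,0,0.026]], delta_rot=[[0,0,0],[0,0,0],[0,0,0],[0,0,0],[0,0,0],[0,0,0],[0,0,0],[0,0,0],[0,0,0],[0,0,0]], hand=[-1,-1,-1,-1,-1,-1,-1,-1,-1,-1])

```text
time: 19.25
tcp_pos: [483.1, 81.9, 227.3]
ee_rot: [0.0, 0.998, -0.058, 0.003]
ft_force: [13.7, -1.8, -2.8]
gripper_width: 13.9
```

Emit:
arm_command(linear=[[-0.04,0,0.027],[-0.04,0,0.027],[-0.04,0,0.028],[-0.04,0,0.028],[-0.04,0,0.028],[-0.04,0,0.028],[-0.04,0,0.029],[-0.04,0,0.029],[-0.04,0,0.03],[-0.04,0,0.03]], delta_rot=[[0,0,0],[0,0,0],[0,0,0],[0,0,0],[0,0,0],[0,0,0],[0,0,0],[0,0,0],[0,0,0],[0,0,0]], hand=[-1,-1,-1,-1,-1,-1,-1,-1,-1,-1])

```text
time: 20.5
tcp_pos: [473.3, 83.1, 220.3]
ee_rot: [0.0, 0.998, -0.058, 0.004]
ft_force: [13.4, -1.6, -1.5]
gripper_width: 13.3
```

Emit:
arm_command(linear=[[-0.04,0,0.031],[-0.04,0,0.031],[-0.04,0,0.031],[-0.04,0,0.032],[-0.04,0,0.032],[-0.04,0,0.032],[-0.04,0,0.033],[-0.04,0,0.033],[-0.04,0,0.033],[-0.04,0,0.034]], delta_rot=[[0,0,0],[0,0,0],[0,0,0],[0,0,0],[0,0,0],[0,0,0],[0,0,0],[0,0,0],[0,0,0],[0,0,0]], hand=[-1,-1,-1,-1,-1,-1,-1,-1,-1,-1])

```text
time: 21.75
tcp_pos: [463.6, 84.2, 212.4]
ee_rot: [0.0, 0.998, -0.058, 0.004]
ft_force: [14.2, -2.0, -1.8]
gripper_width: 13.7
```

```bash
python3 - <<'E'
from h import *
s,r=pose();m=bot.camera_model("wrist");im=bot.get_image("wrist")[:,:,::-1]
print(s["tcp_pos"],s["ft_force"])
a=cv2.resize(im[0:150,160:340],(400,333),interpolation=cv2.INTER_CUBIC)
sd=bot.get_image("side")[:,:,::-1];p=(243,235)
b=cv2.resize(sd[p[1]-30:p[1]+30,p[0]-40:p[0]+40],(400,333),interpolation=cv2.INTER_CUBIC)
cv2.imwrite("pics/c5.png",np.hstack([a,b]))
E
```

```text
[463.58960307  84.17617585 212.37125695] [14.15876668 -2.02748952 -1.78792768]
```

View pics/c5.png

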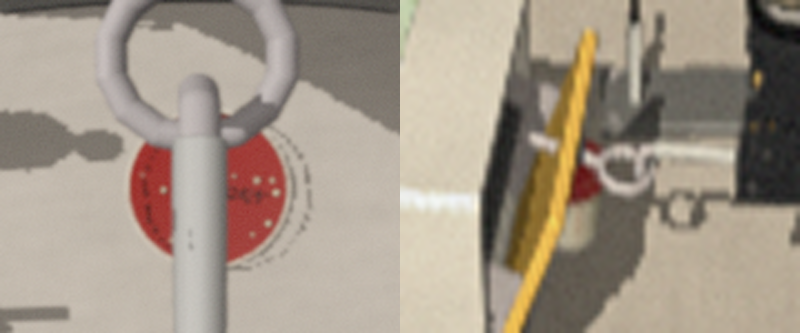

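The wrist crop shows the hook at the ring's front inside edge, and the side crop shows the hatch well open. I'll keep pulling, in smaller steps toward the stop.

Emit:
arm_command(linear=[[-0.03,0,0.025],[-0.03,0,0.025],[-0.03,0,0.025],[-0.03,0,0.025],[-0.03,0,0.026],[-0.03,0,0.026],[-0.03,0,0.026],[0,0,0],[0,0,0],[0,0,0]], delta_rot=[[0,0,0],[0,0,0],[0,0,0],[0,0,0],[0,0,0],[0,0,0],[0,0,0],[0,0,0],[0,0,0],[0,0,0]], hand=[-1,-1,-1,-1,-1,-1,-1,-1,-1,-1])

```text
time: 23.1
tcp_pos: [458.4, 84.8, 207.9]
ee_rot: [0.0, 0.998, -0.058, 0.004]
ft_force: [14.6, -1.9, -2.4]
gripper_width: 13.5
```

Emit:
arm_command(linear=[[-0.02,0,0.018],[-0.02,0,0.018],[-0.02,0,0.018],[-0.02,0,0.018],[-0.02,0,0.018],[-0.02,0,0.018],[0,0,0],[0,0,0],[0,0,0],[0,0,0]], delta_rot=[[0,0,0],[0,0,0],[0,0,0],[0,0,0],[0,0,0],[0,0,0],[0,0,0],[0,0,0],[0,0,0],[0,0,0]], hand=[-1,-1,-1,-1,-1,-1,-1,-1,-1,-1])

```text
time: 24.35
tcp_pos: [455.6, 85.1, 205.2]
ee_rot: [0.0, 0.998, -0.058, 0.004]
ft_force: [14.8, -1.7, -2.2]
gripper_width: 13.3
```

Emit:
arm_command(linear=[[-0.02,0,0.019],[-0.02,0,0.019],[-0.02,0,0.019],[-0.02,0,0.019],[0,0,0],[0,0,0],[0,0,0],[0,0,0],[0,0,0],[0,0,0]], delta_rot=[[0,0,0],[0,0,0],[0,0,0],[0,0,0],[0,0,0],[0,0,0],[0,0,0],[0,0,0],[0,0,0],[0,0,0]], hand=[-1,-1,-1,-1,-1,-1,-1,-1,-1,-1])

```text
time: 25.6
tcp_pos: [453.6, 85.3, 203.3]
ee_rot: [0.0, 0.998, -0.058, 0.004]
ft_force: [15.8, -2.2, -2.5]
gripper_width: 13.5
```

Emit:
arm_command(linear=[[-0.02,0,0.019],[-0.02,0,0.019],[0,0,0],[0,0,0],[0,0,0],[0,0,0],[0,0,0],[0,0,0],[0,0,0],[0,0,0]], delta_rot=[[0,0,0],[0,0,0],[0,0,0],[0,0,0],[0,0,0],[0,0,0],[0,0,0],[0,0,0],[0,0,0],[0,0,0]], hand=[-1,-1,-1,-1,-1,-1,-1,-1,-1,-1])

```text
time: 26.85
tcp_pos: [452.7, 85.4, 202.4]
ee_rot: [0.0, 0.998, -0.058, 0.004]
ft_force: [15.6, -1.7, -3.6]
gripper_width: 13.4
```

Emit:
arm_command(linear=[[-0.02,0,0.019],[-0.02,0,0.019],[0,0,0],[0,0,0],[0,0,0],[0,0,0],[0,0,0],[0,0,0],[0,0,0],[0,0,0]], delta_rot=[[0,0,0],[0,0,0],[0,0,0],[0,0,0],[0,0,0],[0,0,0],[0,0,0],[0,0,0],[0,0,0],[0,0,0]], hand=[-1,-1,-1,-1,-1,-1,-1,-1,-1,-1])

```text
time: 28.1
tcp_pos: [452.1, 85.5, 201.7]
ee_rot: [0.0, 0.998, -0.058, 0.005]
ft_force: [17.7, -1.8, -1.6]
gripper_width: 13.4
```

Emit:
arm_command(linear=[[-0.02,0,0.019],[-0.02,0,0.019],[0,0,0],[0,0,0],[0,0,0],[0,0,0],[0,0,0],[0,0,0],[0,0,0],[0,0,0]], delta_rot=[[0,0,0],[0,0,0],[0,0,0],[0,0,0],[0,0,0],[0,0,0],[0,0,0],[0,0,0],[0,0,0],[0,0,0]], hand=[-1,-1,-1,-1,-1,-1,-1,-1,-1,-1])

```text
time: 29.35
tcp_pos: [451.6, 85.5, 201.0]
ee_rot: [0.0, 0.998, -0.058, 0.006]
ft_force: [19.5, -2.3, -1.1]
gripper_width: 13.2
```

The force rises about 2 N per mm now and the travel matches 0.42 rad, so the hatch is on its stop. Next I'll slacken to the middle of the ring.

Emit:
arm_command(linear=[[0.04,0,0],[0.04,0,0],[0.04,0,0],[0.04,0,0],[0.05,0,0],[0.05,0,0],[0.05,0,0],[0.05,0,0],[0.08,0,0],[0,0,0]], delta_rot=[[0,0,0],[0,0,0],[0,0,0],[0,0,0],[0,0,0],[0,0,0],[0,0,0],[0,0,0],[0,0,0],[0,0,0]], hand=[-1,-1,-1,-1,-1,-1,-1,-1,-1,-1])

```text
time: 30.6
tcp_pos: [458.7, 84.9, 199.0]
ee_rot: [-0.0, 0.998, -0.058, -0.0]
ft_force: [-0.8, 0.2, -1.4]
gripper_width: 13.2
```

```bash
python3 - <<'E'
from h import *
s,r=pose();m=bot.camera_model("wrist");im=bot.get_image("wrist")[:,:,::-1]
print(s["tcp_pos"],s["ft_force"],r.as_matrix()[:,0])
a=cv2.resize(im[0:150,160:340],(400,333),interpolation=cv2.INTER_CUBIC)
sd=bot.get_image("side")[:,:,::-1];p=(238,240)
b=cv2.resize(sd[p[1]-30:p[1]+30,p[0]-40:p[0]+40],(400,333),interpolation=cv2.INTER_CUBIC)
cv2.imwrite("pics/c6.png",np.hstack([a,b]))
# predicted hatch & ring for angles
y=-.115;nx=np.array([-np.cos(y),-np.sin(y),0]);hy=np.array([-np.sin(y),np.cos(y),0])
hinge=np.array([708.6,55.8,0])+34*nx+[0,0,90]
for t in(.36,.39,.42):
    e=hinge+nx*(44*np.cos(t)+150*np.sin(t))+np.array([0,0,150*np.cos(t)-44*np.sin(t)])
    top=hinge+nx*174*np.sin(t)+[0,0,174*np.cos(t)]+hy*96
    low=hinge+hy*96
    q=lambda P:(proj("side",P)-[198,210])*5+[400,0]
    print(t,e,"ring wrist",(proj("wrist",e,m)-[160,0])*2.222,"side ring",q(e),"top edge",q(top),"low",q(low))
E
```

```text
[458.71690942  84.92582139 199.04576821] [-0.79742818  0.15372779 -1.41880514] [ 9.93279821e-01 -1.15734130e-01 -8.99491699e-04]
0.36 [581.42500841  70.48993935 214.88445729] ring wrist [196.74625784  21.75438629] side ring [649.92017032 125.67739216] top edge [585.73801311 174.16832957] low [507.39648354 328.76966203]
0.39 [577.74580625  70.91492272 212.00806871] ring wrist [196.80827327  42.70848901] side ring [654.94760184 129.0015512 ] top edge [592.74208476 176.76669863] low [507.39648354 328.76966203]
0.42 [574.15396843  71.32981467 209.02188111] ring wrist [196.87059698  62.83995679] side ring [659.84760706 132.4214489 ] top edge [599.65789201 179.50806383] low [507.39648354 328.76966203]
```

View pics/c6.png

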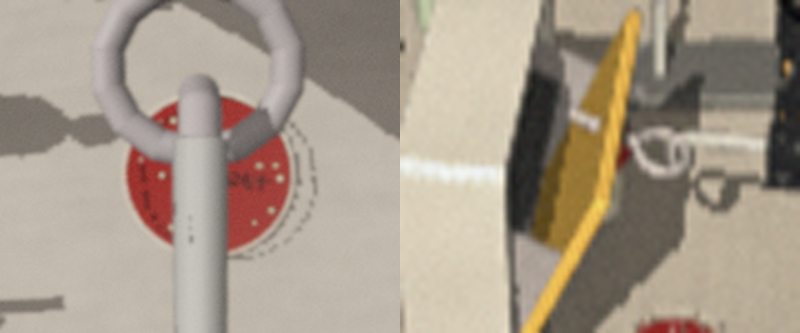

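The side crop has the hatch's top near corner at (605,200) and the ring at (662,152); the prediction for 0.42 rad is (600,199) and (660,147). The wrist view agrees (ring centre row about 65, predicted 63), so the hatch is fully open. I'll centre the pin in the ring and lift out.

Emit:
arm_command(linear=[[0.1,0,0],[0.1,0,0],[0,0,-0.2],[0,0,-0.2],[0,0,-0.3],[0,0,-0.3],[0,0,-0.3],[0,0,-0.3],[-0.2,0,-0.3],[-0.5,0,-0.3]], delta_rot=[[0,0,0],[0,0,0],[0,0,0],[0,0,0],[0,0,0],[0,0,0],[0,0,0],[0,0,0],[0,0,0],[0,0,0]], hand=[-1,-1,-1,-1,-1,-1,-1,-1,-1,-1])

```text
time: 31.95
tcp_pos: [445.9, 86.4, 254.6]
ee_rot: [-0.0, 0.998, -0.058, -0.0]
ft_force: [-0.5, -0.4, -1.2]
gripper_width: 13.4
```

Emit:
arm_command(linear=[[0,1,0],[0,1,0],[0,1,0],[0,1,0],[0,1,0],[0,1,0],[0.7,1,0],[0.7,1,0],[0.7,1,0],[0.7,1,0]], delta_rot=[[0,0,0],[0,0,0],[0,0,0],[0,0,0],[0,0,0],[0,0,0],[0,0,0],[0,0,0],[0,0,0],[0,0,0]], hand=[-1,-1,-1,-1,-1,-1,-1,-1,-1,-1])

```text
time: 33.2
tcp_pos: [486.9, -170.6, 254.7]
ee_rot: [-0.0, 0.998, -0.058, -0.0]
ft_force: [1.1, 0.2, -0.9]
gripper_width: 13.5
```

Emit:
arm_command(linear=[[0.5,0.9,0],[0.5,0.9,0],[0.5,0.9,0],[0,0,0],[0,0,0],[0,0,1],[0,0,1],[0,0,1],[0,0,1],[0,0,0]], delta_rot=[[0,0,0],[0,0,0],[0,0,0],[0,0,-0.8],[0,0,-0.8],[0,0,0],[0,0,0],[0,0,0],[0,0,0],[0,0,0]], hand=[-1,-1,-1,-1,-1,-1,-1,-1,-1,-1])

```text
time: 34.45
tcp_pos: [515.5, -240.7, 153.3]
ee_rot: [-0.001, 1.0, 0.012, -0.001]
ft_force: [0.8, 0.1, -1.0]
gripper_width: 13.4
```

Emit:
arm_command(linear=[[0,0,0],[0,0,0],[0,0,0],[0,0,0],[0,0,0],[0,0,0],[0,0,0],[0,0,0],[0,0,0],[0,0,0]], delta_rot=[[0,0,0],[0,0,0],[0,0,0],[0,0,0],[0,0,0],[0,0,0],[0,0,0],[0,0,0],[0,0,0],[0,0,0]], hand=[-1,-1,-1,-1,-1,-1,-1,-1,-1,-1])

```text
time: 35.7
tcp_pos: [516.5, -241.5, 154.3]
ee_rot: [-0.0, 1.0, 0.012, 0.0]
ft_force: [0.3, 0.4, -1.2]
gripper_width: 13.5
```

```bash
python3 - <<'E'
from h import *
P=[];
for _ in range(3):
    s,r=pose();m=bot.camera_model("wrist");im=bot.get_image("wrist")[:,:,::-1];P.append(s["tcp_pos"])
p=np.mean(P,0);print(P,r.as_matrix()[:,0])
print("to go tool mm",r.inv().apply(np.array([515.4,-241.6,82])-p))
cv2.imwrite("pics/w7.png",cv2.resize(im[:300,60:440],(760,600),interpolation=cv2.INTER_CUBIC))
# expected fork tips (seat 516,-242,yaw .023) 
for dx,dy in((60,18),(60,-18),(-60,18),(-60,-18)):
    print((proj("wrist",(516+dx-.023*dy,-242+.023*dx+dy,112),m)-[60,0])*2)
E
```

```text
[array([ 516.47970204, -241.4784746 ,  154.27217366]), array([ 516.4582422 , -241.47899837,  154.26511088]), array([ 516.48327298, -241.48079575,  154.2373118 ])] [ 9.99722031e-01  2.35766776e-02 -3.95448388e-05]
to go tool mm [-1.07342598  0.09642792 72.25823969]
[322.84373076 271.92413942]
[435.83975799 271.99675542]
[333.27722404 583.78412567]
[424.92699721 583.81990453]
```

View pics/w7.png

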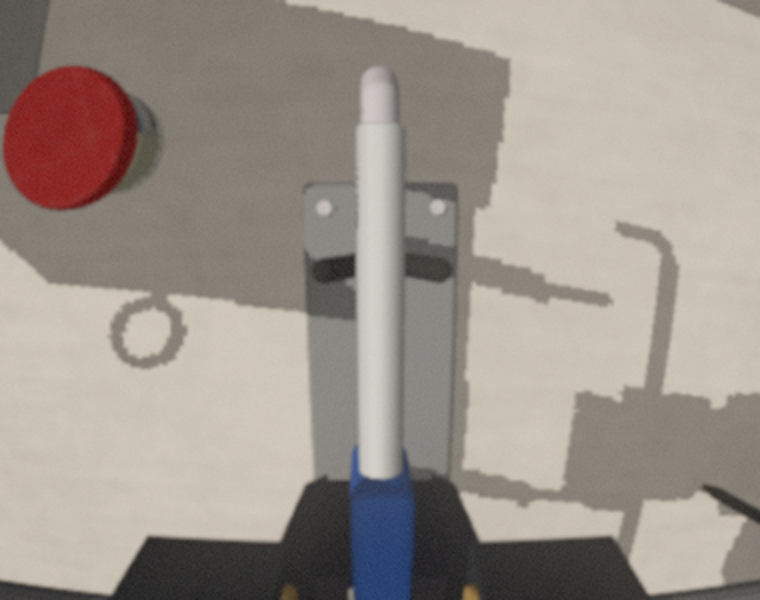

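The wrist view shows the shaft at column 380, centred over the front fork (tips at 322 and 442, row 268). I'll lower it into the forks.

Emit:
arm_command(linear=[[-0.04,0,0.4],[0,0,0.4],[0,0,0.4],[0,0,0.4],[0,0,0.4],[0,0,0.4],[0,0,0.2],[0,0,0.15],[0,0,0.1],[0,0,0]], delta_rot=[[0,0,0],[0,0,0],[0,0,0],[0,0,0],[0,0,0],[0,0,0],[0,0,0],[0,0,0],[0,0,0],[0,0,0]], hand=[-1,-1,-1,-1,-1,-1,-1,-1,-1,-1])

```text
time: 37.1
tcp_pos: [515.5, -241.5, 83.0]
ee_rot: [0.0, 1.0, 0.012, 0.0]
ft_force: [-0.3, -0.9, -2.0]
gripper_width: 13.3
```

Emit:
arm_command(linear=[[0,0,0.02],[0,0,0.02],[0,0,0.02],[0,0,0],[0,0,0],[0,0,0],[0,0,0],[0,0,0],[0,0,0],[0,0,0]], delta_rot=[[0,0,0],[0,0,0],[0,0,0],[0,0,0],[0,0,0],[0,0,0],[0,0,0],[0,0,0],[0,0,0],[0,0,0]], hand=[-1,-1,-1,-1,-1,-1,-1,-1,-1,-1])

```text
time: 38.35
tcp_pos: [515.5, -241.6, 81.6]
ee_rot: [0.0, 1.0, 0.012, 0.0]
ft_force: [0.8, -1.4, 0.7]
gripper_width: 13.5
```

Touching: Fz has gone from -2.0 to +0.7 N. I'll release gently, then rise.

Emit:
arm_command(linear=[[0,0,0],[0,0,0],[0,0,0],[0,0,0],[0,0,0],[0,0,0],[0,0,0],[0,0,0],[0,0,0],[0,0,0]], delta_rot=[[0,0,0],[0,0,0],[0,0,0],[0,0,0],[0,0,0],[0,0,0],[0,0,0],[0,0,0],[0,0,0],[0,0,0]], hand=[-0.5,0,0.5,1,1,1,1,1,1,1])

```text
time: 39.6
tcp_pos: [515.5, -241.5, 81.5]
ee_rot: [-0.0, 1.0, 0.012, 0.0]
ft_force: [-0.6, 0.6, -1.0]
gripper_width: 88.2
```

Emit:
arm_command(linear=[[0,0,0],[0,0,0],[0,0,-0.4],[0,0,-0.7],[0,0,-0.7],[0,0,-0.7],[0,0,-0.7],[-0.5,0,-0.7],[-0.5,0,-0.7],[0,0,0]], delta_rot=[[0,0,0],[0,0,0],[0,0,0],[0,0,0],[0,0,0],[0,0,0],[0,0,0],[0,0,0],[0,0,0],[0,0,0]], hand=[1,1,1,1,1,1,1,1,1,1])

```text
time: 40.85
tcp_pos: [490.7, -242.5, 198.8]
ee_rot: [0.001, 1.0, 0.012, 0.001]
ft_force: [-0.0, -0.2, -0.5]
gripper_width: 88.0
```

```bash
python3 - <<'E'
from h import *
s,r=pose();print(s["time"],s["tcp_pos"],s["gripper_width"],s["ft_force"])
im=bot.get_image("wrist")[:,:,::-1];sd=bot.get_image("side")[:,:,::-1]
a=cv2.resize(im,(400,300),interpolation=cv2.INTER_AREA)
b=cv2.resize(sd[180:300,190:350],(400,300),interpolation=cv2.INTER_CUBIC)
cv2.imwrite("pics/f8.png",np.hstack([a,b]))
E
```

```text
40.85 [ 490.70944755 -242.51339165  198.76106274] 88.00968487827372 [-0.02462895 -0.15550216 -0.47149728]
```

View pics/f8.png

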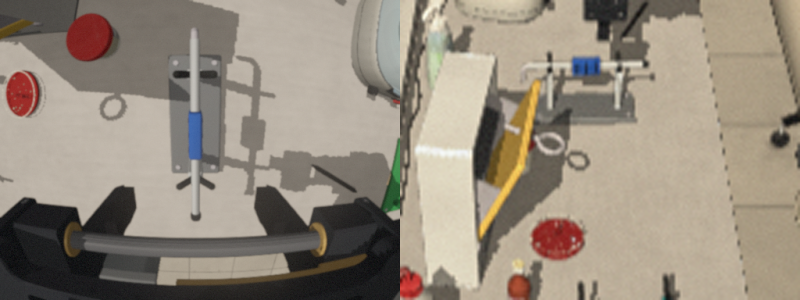

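The pole lies straight in both forks with its hook down (side crop (525,75)), the hatch is still open, and the dish, cup and bottle are in place. I'll hand in.

```bash
python3 -c "
from bench import bot
print(bot.sign_off())"
```

```text
the job is handed in; nothing more can be done
None
```

The hatch is fully open on its stop, the pole is back in both forks with its hook hanging down, and the job was handed in at about 41 s of the 72 s allowed.

- **Pull:** the pull was about 13–16 N through the travel. At the stop it rose to 19.5 N along x (about 19.7 N in all). Force was read only at the end of each call, so a brief peak between readings would not show.
- **Hatch angle:** after I slackened, the hatch corner and ring in the side and wrist views lay within a few pixels of where 0.42 rad puts them.
- **Unhooking:** the force read about 0–1 N sideways before lifting the hook out, and the last side view shows the hatch still open.
- **Pole:** the shaft end sat at the same wrist-camera pixel before and after the pull, so it did not slip in the grip. The last pictures show it straight in both forks.
- **Bystanders:** the bottle, cup and dish look unmoved in the last pictures, judged by eye rather than measured.
- **Disagreements:** the camera views differed by 2–4 mm on the pole's position along its length and on the ring centre. Neither mattered within the ring's clearance, and no check failed.

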